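# Snap the lid of the finds box shut

## Robot

A 7-joint arm with a two-finger parallel gripper is mounted at the origin on the work surface. World frame = base frame: x ahead of the robot, y to its left, z up, the work surface at z = 0. Lengths are in m, angles in rad, forces in N, time in s.
With the tool pointing down it reaches from about 0.4 to 0.85 m from the base axis. Payload 10.4 kg.
Tool frame: the origin (TCP) lies midway between the tips of the shut fingers; the grasp point (between the pads) lies 19 mm behind it; z points along the fingers, y is the line along which they close (so a half turn about z gives the same grasp; the last joint's range is limited). The gripper opens to 85 mm and grips with 20 to 120 N. Pads are 22 mm wide; open, the fingers measure 114 mm over their backs; the gripper's body (76 mm by 85 mm) begins 54 mm behind the grasp point. The pads swing forward as they close: fully open they stand 13 mm farther back than shut.
Start: joints at [1.144, 0.332, -0.065, 1.46, 0.022, 1.35, -0.088], TCP at [0.246, -0.575, 0.231] pointing down, gripper open.
Joint ranges: [-2.6, 2.6], [-0.5, 2.12], [-1.47, 1.34], [0.16, 2.42], [-1.27, 4.41], [0.06, 2.06], [-2.6, 2.6]. Speed limits (rad/s): [2.22, 2.22, 2.79, 2.79, 3.14, 3.14, 3.14].

## Interface

Orientations are given as a unit quaternion [x, y, z, w].
In Python, from workcell import get_obs, camera, camera_params, hand_in gives the robot as it stands.
- The arm moves only by the tool carry_out, never from a script. Its argument "commands" is a list that holds one entry, the list of rows, each a list of 6 numbers: the shift along the tool's x, y, z in units of 40 mm (1.0 is 40 mm), then the turn, a rotation vector about the tool's x, y, z in units of 6 degrees (1.0 is 6 degrees). In form: [[[x, y, z, ax, ay, az], ...]]. A call has 1 to 20 rows; each row shifts and turns the commanded pose from where the row before left it, along the tool's axes as they then stand; what a row does not reach is not made up. A row lasts 1/12 s, in which the tool goes at most 41.7 mm and 7.16 degrees, less where a joint would pass 70% of its speed; a pose out of reach is approached as far as the arm can. A call is refused whole if a number of a shift passes 1 or a number of a turn 1, either way. A call with a gripper value outside its range is refused whole. "hand" is the closure, from -1 (fully open) to 1 (shut), set as the call begins (left out, the last holds). The fingers move at their own pace and stop on an object; "force" is the grip in N (left out, the last holds). Time passes only in rows, so rows that do not move let the fingers close. It gives the time, the measured TCP pose, the force, the opening and the grip force at its end, in the units of the state.
- get_obs(): the state, without advancing time (a new reading comes with each control period).
- camera(name): name is "side" or "top" or "wrist"; returns the picture (400x640x3 uint8, red, green, blue); there is no depth.
- camera_params(name): a dict with "mtx" (3x3 intrinsics, pixels), "R" (3x3) and "t" (3): a world point X has camera coordinates R X + t. Camera axes: x right, y down, z forward; pixel columns grow to the right and rows downward; lengths in m; the calibration is good to about 2 mm. A picture is of the moment at which its call begins: read the wrist's pose just before it. camera_params takes no time and is no camera call; for the wrist camera it gives the pose at the moment of the call.
- hand_in(): hands the job in; it is judged then, once.
The state is a dict: "clock": time; "joint_pos": joint angles; "joint_velocities": joint speeds; "tau": joint torques, N m; "position": TCP position; "ee_rot": TCP orientation; "ft_force": force on the tool from outside, world axes, zero at the start; "torque": the same for the moment, N m; "grip_width": opening from 0.0 (shut) to 1.0 (fully open); "grasp_force": force on a finger pad.
Only numpy, scipy, OpenCV 4.12 (cv2) and the standard library are available. Lean on these libraries where they do the work, as an engineer would, in place of code of your own. Each camera call takes 0.05 s, during which the arm holds its last target. There are 200 camera calls.

## Task

The lid of the larger finds box is only laid on: press its rim down with the fingertips, one side after another, until the sections on all four sides have clicked shut. Leave the box standing where it is, neither lifted nor shoved along, and do not disturb the other things on the table.

Things in the scene. Friction and masses are not known exactly. Their poses are not given: they have to be found in the camera images.
- finds_box: The larger finds box: clear plastic, full of potsherds (2 kg, loose on the table), white snap-fit lid 160 (x) by 210 (y) mm, its middle panel's top 84 mm above the table. Origin under its centre, z up; at yaw 0 the near long side faces the robot. Between the lid's seated corners the rim is four springy hinged sections, one a side; three or four start sprung up (the far one may be shut).
- near_rim (a point): Middle of the top of the thumb bead on the near long (-x side of the box) rim section, where it is to be pressed; it rides with the section. With the section shut it lies at x -74, y 0, z 88 mm in the box's frame; sprung up it is about 7 mm higher. The section is 30 mm wide and 147 mm long; the bead along it is 10 mm wide, 4 mm high, centred 6 mm in from its outer edge.
- far_rim (a point): Middle of the top of the thumb bead on the far long (+x side of the box) rim section, where it is to be pressed; it rides with the section. With the section shut it lies at x +74, y 0, z 88 mm in the box's frame; sprung up it is about 7 mm higher. The section is 30 mm wide and 147 mm long; the bead along it is 10 mm wide, 4 mm high, centred 6 mm in from its outer edge.
- right_rim (a point): Middle of the top of the thumb bead on the right short (-y side of the box) rim section, where it is to be pressed; it rides with the section. With the section shut it lies at x 0, y -99, z 88 mm in the box's frame; sprung up it is about 7 mm higher. The section is 30 mm wide and 97 mm long; the bead along it is 10 mm wide, 4 mm high, centred 6 mm in from its outer edge.
- left_rim (a point): Middle of the top of the thumb bead on the left short (+y side of the box) rim section, where it is to be pressed; it rides with the section. With the section shut it lies at x 0, y +99, z 88 mm in the box's frame; sprung up it is about 7 mm higher. The section is 30 mm wide and 97 mm long; the bead along it is 10 mm wide, 4 mm high, centred 6 mm in from its outer edge.
- near_section (a joint): Angle of the near long (-x side of the box) rim section about its inner edge, rad: 0 = clicked shut, level with the lid's middle; 0.30 = sprung up, its outer edge about 9 mm high. About 10 N down on the bead starts it, it gives way as it goes, snaps shut by itself from below about 0.12 and then stays shut.
- far_section (a joint): Angle of the far long (+x side of the box) rim section about its inner edge, rad: 0 = clicked shut, level with the lid's middle; 0.30 = sprung up, its outer edge about 9 mm high. About 10 N down on the bead starts it, it gives way as it goes, snaps shut by itself from below about 0.12 and then stays shut.
- right_section (a joint): Angle of the right short (-y side of the box) rim section about its inner edge, rad: 0 = clicked shut, level with the lid's middle; 0.30 = sprung up, its outer edge about 9 mm high. About 10 N down on the bead starts it, it gives way as it goes, snaps shut by itself from below about 0.12 and then stays shut.
- left_section (a joint): Angle of the left short (+y side of the box) rim section about its inner edge, rad: 0 = clicked shut, level with the lid's middle; 0.30 = sprung up, its outer edge about 9 mm high. About 10 N down on the bead starts it, it gives way as it goes, snaps shut by itself from below about 0.12 and then stays shut.
- sherd_a: Bystander: arched clay potsherd, about 76 x 60 mm, 17 mm high, loose, beside the right side of the finds box; origin under its centre.
- sherd_b: Bystander: arched clay potsherd, about 64 x 75 mm, 13 mm high, loose, beyond the far side of the finds box; origin under its centre.
- brush: Bystander: hand brush about 170 mm long, lying beside the left side of the finds box; origin under its middle, handle to its -x.
- jar: Bystander: screw-top jar, 60 mm across, 75 mm tall, standing on the right of the table; origin under its centre.
- tape: Bystander: roll of tape lying flat, 90 mm across, 24 mm high, on the left; origin under its centre.
- cup: Bystander: clay cup, 76 mm across, 70 mm tall, standing on the left; origin under its centre.
- small_box: Bystander: smaller finds box, 120 x 160 mm, 64 mm high, plain one-piece lid already shut, at the right; origin under its centre.

How it is judged:
At the end, for the whole second after the job is handed in: All four rim sections are shut (each within 0.03 rad of home) and stay so; the finds box stands level and at rest within 40 mm of where it began (value of joint each of near_section, far_section, right_section, left_section below 0.03 rad and distance of finds_box from where it was at the start of the episode below 0.04 m and angle between finds_box's own z axis and vertical below 0.05 rad and linear speed of finds_box below 0.01 m/s); the robot touches nothing.
It fails at once if the finds box is lifted, tipped or shoved more than 40 mm (height (world z) of finds_box above 0.012 m or angle between finds_box's own z axis and vertical above 0.15 rad or distance of finds_box from where it was at the start of the episode above 0.04 m).
It fails at once if another thing on the table is moved more than 30 mm (distance of any of sherd_a, sherd_b, brush, jar, tape, cup, small_box from where it was at the start of the episode above 0.03 m).
It also fails if it takes over 40 s, if anything falls off the work surface, if the arm or the gripper's body presses on something with over 40 N, if the wrist force passes 120 N, or if a joint passes its speed limit or range.

## Working session

There is one attempt and no reset: what is moved stays moved. The work goes in short steps, Python scripts to look and compute and a tool call to move; the robot and the scene stay as the last step left them, time stands still between calls to the robot, and variables do not carry over. Pictures are saved under pics/ and viewed, at most 10 in all, crops included, and the job is handed in when it is done.

Besides the shell and the picture viewer there is one more tool, called after "Call:" by a JSON object that holds its "api" and its "payload", one argument or row to a line. carry_out: Moves the arm, as the interface text tells. Its arguments: {"type":"object","properties":{"commands":{"type":"array"},"hand":{"type":"number"},"force":{"type":"number"}},"required":["commands"]}

```bash
mkdir -p pics; python3 - <<'E'
from workcell import *
import cv2
o=get_obs();print({k:o[k] for k in('clock','position','ee_rot','ft_force','grip_width')})
for n in('top','side'):
    cv2.imwrite(f'pics/{n}0.png',camera(n)[:,:,::-1]);p=camera_params(n);print(n,p)
E
```

```text
{'clock': 0.0, 'position': array([ 0.24540116, -0.5744024 ,  0.23049571]), 'ee_rot': array([ 9.79690328e-01,  2.00515171e-01, -1.74023664e-04, -7.04776436e-04]), 'ft_force': array([0.19575129, 0.89749196, 0.05846957]), 'grip_width': 1.002309031170815}
top {'mtx': array([[496.69445424,   0.        , 317.08791976],
       [  0.        , 496.69445424, 206.6295393 ],
       [  0.        ,   0.        ,   1.        ]]), 'R': array([[ 0.01323731, -0.99983179,  0.0126953 ],
       [-0.99349835, -0.0145871 , -0.11290809],
       [ 0.11307429, -0.01111816, -0.99352433]]), 't': array([-0.03608799,  0.5520594 ,  1.63997716])}
side {'mtx': array([[507.5668226 ,   0.        , 321.79083292],
       [  0.        , 507.5668226 , 205.4512469 ],
       [  0.        ,   0.        ,   1.        ]]), 'R': array([[-0.87358854, -0.48661863,  0.00673506],
       [-0.3368002 ,  0.59452565, -0.73014031],
       [ 0.35129571, -0.64011058, -0.68326405]]), 't': array([0.4959638 , 0.25726355, 1.38002639])}
```

View pics/top0.png

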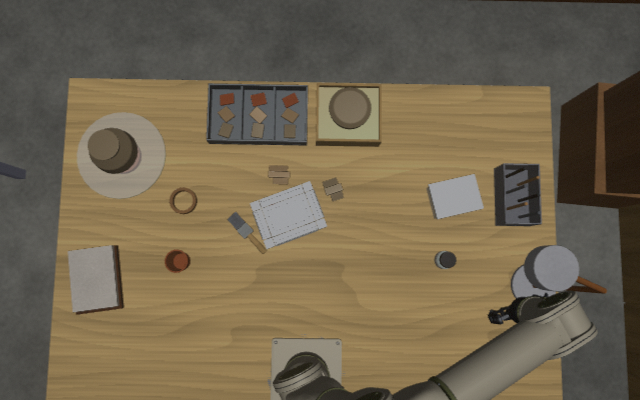

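View pics/side0.png

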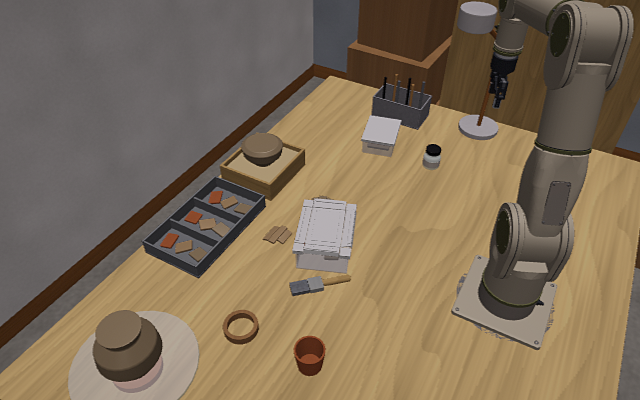

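The top view shows the finds box at about (288,215), turned roughly 15°. The small box is at (455,196), the brush at (245,230), sherds at (333,188) and (279,174), the jar at (446,260). Next I measure the lid.

```bash
cat > h.py <<'E'
from workcell import *
import cv2, numpy as np
def ray(n,uv,z,p=None):
    p=p or camera_params(n); R,t=p['R'],p['t']; c=-R.T@t
    d=R.T@np.linalg.solve(p['mtx'],[uv[0],uv[1],1]); return c+d*(z-c[2])/d[2]
def proj(n,X,p=None):
    p=p or camera_params(n); q=p['mtx']@(p['R']@np.asarray(X)+p['t']); return q[:2]/q[2]
E
python3 - <<'E'
from h import *
im=cv2.imread('pics/top0.png'); hsv=cv2.cvtColor(im,cv2.COLOR_BGR2HSV)
m=((hsv[...,1]<50)&(hsv[...,2]>120)).astype(np.uint8); m[:, :240]=0; m[:,335:]=0; m[:175]=0; m[255:]=0
m=cv2.morphologyEx(m,cv2.MORPH_CLOSE,np.ones((5,5)))
cs=cv2.findContours(m,0,2)[0]; c=max(cs,key=cv2.contourArea)[:,0]
W=np.array([ray('top',u,.088)[:2] for u in c],np.float32)
(ce,sz,a)=cv2.minAreaRect(W); print(ce,sz,a, cv2.boxPoints((ce,sz,a)))
s=cv2.resize(im[165:265,235:350],None,fx=6,fy=6,interpolation=2)
cv2.imwrite('pics/topz.png',s)
i2=cv2.imread('pics/side0.png');cv2.imwrite('pics/sidez.png',cv2.resize(i2[185:285,280:375],None,fx=6,fy=6,interpolation=2))
E
```

```text
(0.5197834968566895, 0.06647088378667831) (0.16002771258354187, 0.21157898008823395) 21.2540340423584 [[ 0.4068629   0.1360595 ]
 [ 0.4835611  -0.06112837]
 [ 0.6327041  -0.00311773]
 [ 0.5560059   0.19407013]]
```

View pics/topz.png

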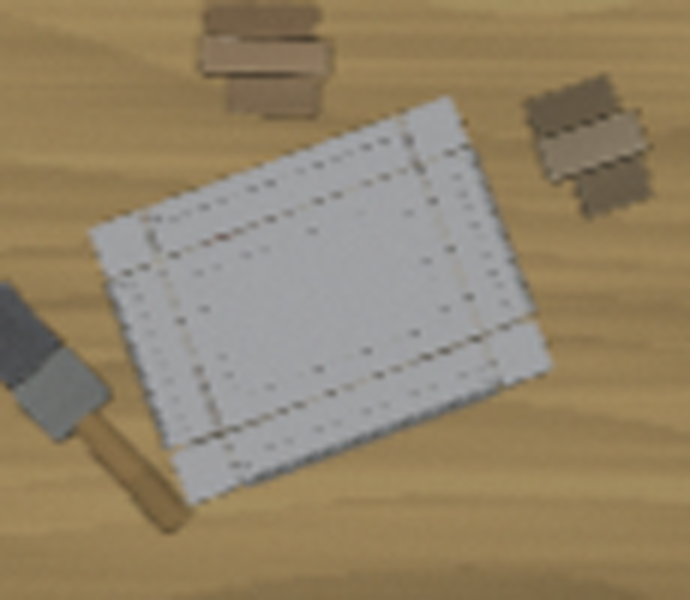

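View pics/sidez.png

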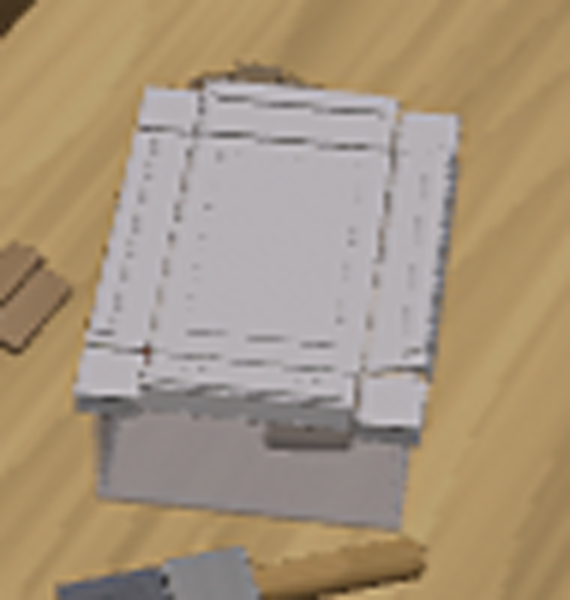

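The lid measures 160 × 211 mm, as it should. Its centre is (0.520, 0.0665) and its yaw is 21.25°. The near, left and right sections are up (dark gaps under their edges), and the far one looks shut. The tool is already within 2° of the box's yaw. Next I work out the shifts.

```bash
cat >> h.py <<'E'
from scipy.spatial.transform import Rotation as Ro
C=np.array([.5198,.0665]);Y=np.radians(21.25);B=np.array([[np.cos(Y),-np.sin(Y)],[np.sin(Y),np.cos(Y)]])
T={'near':(-.074,0),'far':(.074,0),'right':(0,-.099),'left':(0,.099)}
def todo():
    o=get_obs();p=o['position'];r=Ro.from_quat(o['ee_rot']);Rm=r.as_matrix()
    want=Ro.from_matrix(np.array([[B[0,0],-B[0,1],0],[B[1,0],-B[1,1],0],[0,0,-1]]))
    print('t',round(o['clock'],2),'pos',p.round(4),'F',o['ft_force'].round(1),'turn units',(np.degrees((r.inv()*want).as_rotvec())/6).round(2))
    for k,b in T.items():
        w=np.r_[C+B@b,.12]; print(k,w.round(4),'units to z=.12:',(Rm.T@(w-p)/.04).round(2))
E
python3 -c "from h import *; todo()"
```

```text
t 0.1 pos [ 0.2454 -0.5744  0.2306] F [ 0.4 -0.1 -0.8] turn units [-0.01  0.    0.31]
near [0.4508 0.0397 0.12  ] units to z=.12: [ 10.75 -12.1    2.78]
far [0.5888 0.0933 0.12  ] units to z=.12: [ 14.45 -11.98   2.78]
right [ 0.5557 -0.0258  0.12  ] units to z=.12: [12.52 -9.56  2.78]
left [0.4839 0.1588 0.12  ] units to z=.12: [ 12.68 -14.51   2.78]
```

Call:
{"api": "carry_out", "payload": {
  "commands": [
    [[0.3,-0.2,0,0,0,0.3],[0.6,-0.5,0,0,0,0],[0.65,-0.5,0,0,0,0],[0.65,-0.5,0,0,0,0],[0.65,-0.5,0,0,0,0],[0.65,-0.5,0,0,0,0],[0.65,-0.5,0,0,0,0],[0.65,-0.5,0,0,0,0],[0.65,-0.5,0,0,0,0],[0.65,-0.5,0,0,0,0],[0.65,-0.5,0,0,0,0],[0.65,-0.5,0,0,0,0],[0.65,-0.5,0,0,0,0],[0.65,-0.5,0,0,0,0],[0.65,-0.5,0,0,0,0],[0.65,-0.5,0,0,0,0],[0.65,-0.5,0,0,0,0],[0.65,-0.5,0,0,0,0],[0.5,-0.3,0,0,0,0],[0,0,0,0,0,0]]
  ],
  "hand": 1,
  "force": 40
}}

```text
clock: 1.77
position: [0.5555, -0.0618, 0.2309]
ee_rot: [0.982, 0.188, 0.0, -0.001]
ft_force: [-0.7, 0.2, -0.9]
grip_width: 0.001
grasp_force: 0.0
```

```bash
python3 -c "from h import *; todo()"
```

```text
t 1.77 pos [ 0.5555 -0.0618  0.2309] F [-0.7  0.2 -0.9] turn units [-0.02 -0.01  0.08]
near [0.4508 0.0397 0.12  ] units to z=.12: [-1.5  -3.32  2.78]
far [0.5888 0.0933 0.12  ] units to z=.12: [ 2.2  -3.29  2.78]
right [ 0.5557 -0.0258  0.12  ] units to z=.12: [ 0.33 -0.83  2.78]
left [0.4839 0.1588 0.12  ] units to z=.12: [ 0.37 -5.78  2.79]
```

Call:
{"api": "carry_out", "payload": {
  "commands": [
    [[0.2,-0.4,0.3,0,0,0.1],[0.13,-0.43,0.6,0,0,0],[0,0,0.7,0,0,0],[0,0,0.7,0,0,0],[0,0,0.5,0,0,0],[0,0,0.3,0,0,0],[0,0,0.1,0,0,0],[0,0,0,0,0,0],[0,0,0,0,0,0]]
  ]
}}

```text
clock: 2.52
position: [0.5549, -0.0318, 0.1043]
ee_rot: [0.984, 0.18, 0.001, 0.0]
ft_force: [0.6, -0.6, 0.7]
grip_width: -0.001
grasp_force: 0.0
```

```bash
python3 - <<'E'
from h import *
im=camera('side')[:,:,::-1]
todo()
cv2.imwrite('pics/s1.png',cv2.resize(im[150:285,270:385],None,fx=4.4,fy=4.4,interpolation=2))
E
```

```text
t 2.57 pos [ 0.5552 -0.0318  0.1047] F [ 0.4 -0.   0. ] turn units [ 0.01 -0.02 -0.09]
near [0.4508 0.0397 0.12  ] units to z=.12: [-1.81 -2.59 -0.39]
far [0.5888 0.0933 0.12  ] units to z=.12: [ 1.89 -2.63 -0.38]
right [ 0.5557 -0.0258  0.12  ] units to z=.12: [ 0.07 -0.14 -0.38]
left [0.4839 0.1588 0.12  ] units to z=.12: [ 0.02 -5.08 -0.39]
```

View pics/s1.png

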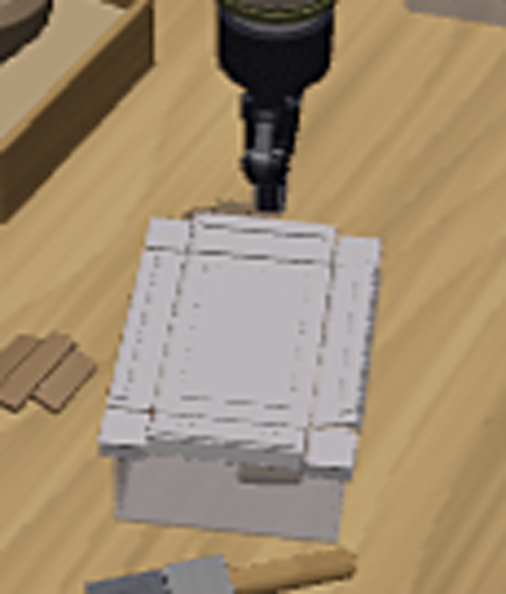

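The closed fingertips hang about 6 mm outside the right bead and 10 mm above it. I move them in over the bead and press slowly.

Call:
{"api": "carry_out", "payload": {
  "commands": [
    [[0.07,-0.19,0,0,0,-0.1],[0,0,0,0,0,0],[0,0,0.1,0,0,0],[0,0,0.08,0,0,0],[0,0,0.06,0,0,0],[0,0,0.06,0,0,0],[0,0,0.06,0,0,0],[0,0,0.05,0,0,0],[0,0,0,0,0,0]]
  ]
}}

```text
clock: 3.32
position: [0.5545, -0.0241, 0.0879]
ee_rot: [0.983, 0.185, 0.0, 0.001]
ft_force: [-3.6, -1.9, 12.4]
grip_width: 0.0
grasp_force: 6.0
```

```bash
python3 -c "from h import *; todo()"
```

```text
t 3.32 pos [ 0.5545 -0.0241  0.0879] F [-3.6 -1.9 12.4] turn units [ 0.01 -0.    0.01]
near [0.4508 0.0397 0.12  ] units to z=.12: [-1.84 -2.43 -0.81]
far [0.5888 0.0933 0.12  ] units to z=.12: [ 1.86 -2.42 -0.8 ]
right [ 0.5557 -0.0258  0.12  ] units to z=.12: [ 0.01  0.05 -0.8 ]
left [0.4839 0.1588 0.12  ] units to z=.12: [ 0.02 -4.9  -0.81]
```

Call:
{"api": "carry_out", "payload": {
  "commands": [
    [[0,0,0.06,0,0,0],[0,0,0,0,0,0],[0,0,-0.4,0,0,0],[0,0,-0.4,0,0,0],[-0.3,-0.4,0,0,0,0],[-0.5,-0.6,0,0,0,0],[-0.5,-0.6,0,0,0,0],[-0.4,-0.6,0,0,0,0],[-0.14,-0.22,0,0,0,0],[0,0,0.25,0,0,0],[0,0,0.1,0,0,0],[0,0,0,0,0,0]]
  ]
}}

```text
clock: 4.32
position: [0.4504, 0.039, 0.1012]
ee_rot: [0.983, 0.185, -0.001, -0.0]
ft_force: [-0.4, -0.9, 0.1]
grip_width: 0.001
grasp_force: 0.0
```

```bash
python3 -c "from h import *; todo()"
```

```text
t 4.32 pos [0.4504 0.039  0.1012] F [-0.4 -0.9  0.1] turn units [-0.01  0.01  0.01]
near [0.4508 0.0397 0.12  ] units to z=.12: [ 0.01 -0.01 -0.47]
far [0.5888 0.0933 0.12  ] units to z=.12: [ 3.71 -0.01 -0.47]
right [ 0.5557 -0.0258  0.12  ] units to z=.12: [ 1.86  2.46 -0.47]
left [0.4839 0.1588 0.12  ] units to z=.12: [ 1.87 -2.49 -0.47]
```

Call:
{"api": "carry_out", "payload": {
  "commands": [
    [[0.04,0,0.05,0,0,0],[0,0,0.08,0,0,0],[0,0,0.06,0,0,0],[0,0,0.06,0,0,0],[0,0,0.06,0,0,0],[0,0,0.05,0,0,0],[0,0,0.03,0,0,0],[0,0,0,0,0,0]]
  ]
}}

```text
clock: 4.98
position: [0.4523, 0.0402, 0.0878]
ee_rot: [0.983, 0.185, -0.0, 0.0]
ft_force: [-7.7, -0.6, 16.0]
grip_width: -0.003
grasp_force: 8.1
```

Call:
{"api": "carry_out", "payload": {
  "commands": [
    [[0,0,0.03,0,0,0],[0,0,0,0,0,0],[0,0,-0.4,0,0,0],[0,0,-0.4,0,0,0],[0.3,-0.4,0,0,0,0],[0.5,-0.6,0,0,0,0],[0.5,-0.6,0,0,0,0],[0.4,-0.6,0,0,0,0],[0.13,-0.25,0,0,0,0],[0,0,0.25,0,0,0],[0,0,0.1,0,0,0],[0,0,0,0,0,0]]
  ]
}}

```text
clock: 5.98
position: [0.4836, 0.1567, 0.1019]
ee_rot: [0.983, 0.185, -0.001, 0.0]
ft_force: [-0.3, -0.5, -0.1]
grip_width: -0.001
grasp_force: 0.0
```

```bash
python3 -c "from h import *; todo()"
```

```text
t 5.98 pos [0.4836 0.1567 0.1019] F [-0.3 -0.5 -0.1] turn units [0.   0.03 0.  ]
near [0.4508 0.0397 0.12  ] units to z=.12: [-1.83  2.43 -0.45]
far [0.5888 0.0933 0.12  ] units to z=.12: [ 1.87  2.43 -0.46]
right [ 0.5557 -0.0258  0.12  ] units to z=.12: [ 0.02  4.91 -0.45]
left [0.4839 0.1588 0.12  ] units to z=.12: [ 0.02 -0.04 -0.45]
```

Call:
{"api": "carry_out", "payload": {
  "commands": [
    [[0,0,0.06,0,0,0],[0,0,0.08,0,0,0],[0,0,0.06,0,0,0],[0,0,0.06,0,0,0],[0,0,0.06,0,0,0],[0,0,0.05,0,0,0],[0,0,0.03,0,0,0],[0,0,0,0,0,0]]
  ]
}}

```text
clock: 6.65
position: [0.4845, 0.158, 0.088]
ee_rot: [0.983, 0.185, -0.0, 0.0]
ft_force: [-2.6, 0.4, 4.5]
grip_width: 0.0
grasp_force: 2.4
```

Call:
{"api": "carry_out", "payload": {
  "commands": [
    [[0,0,0.03,0,0,0],[0,0,0,0,0,0],[0,0,-0.4,0,0,0],[0,0,-0.4,0,0,0],[0.3,0.4,0,0,0,0],[0.5,0.6,0,0,0,0],[0.5,0.6,0,0,0,0],[0.4,0.6,0,0,0,0],[0.13,0.23,0,0,0,0],[0,0,0.25,0,0,0],[0,0,0.1,0,0,0],[0,0,0,0,0,0]]
  ]
}}

```text
clock: 7.65
position: [0.5861, 0.0952, 0.1028]
ee_rot: [0.983, 0.186, -0.001, -0.0]
ft_force: [-1.0, 0.6, 0.1]
grip_width: -0.001
grasp_force: 0.0
```

```bash
python3 -c "from h import *; todo()"
```

```text
t 7.65 pos [0.5861 0.0952 0.1028] F [-1.   0.6  0.1] turn units [-0.01  0.03  0.03]
near [0.4508 0.0397 0.12  ] units to z=.12: [-3.66  0.06 -0.42]
far [0.5888 0.0933 0.12  ] units to z=.12: [ 0.04  0.07 -0.43]
right [ 0.5557 -0.0258  0.12  ] units to z=.12: [-1.81  2.54 -0.43]
left [0.4839 0.1588 0.12  ] units to z=.12: [-1.8  -2.41 -0.42]
```

Now press the far section the same way, then lift well clear and look.

Call:
{"api": "carry_out", "payload": {
  "commands": [
    [[0,0,0.08,0,0,0],[0,0,0.08,0,0,0],[0,0,0.06,0,0,0],[0,0,0.06,0,0,0],[0,0,0.06,0,0,0],[0,0,0.05,0,0,0],[0,0,0.03,0,0,0],[0,0,0,0,0,0]]
  ]
}}

```text
clock: 8.32
position: [0.5879, 0.0944, 0.0881]
ee_rot: [0.983, 0.185, -0.0, 0.0]
ft_force: [-1.9, -0.6, 3.8]
grip_width: 0.001
grasp_force: 1.9
```

Call:
{"api": "carry_out", "payload": {
  "commands": [
    [[0,0,0.03,0,0,0],[0,0,0,0,0,0],[0,0,-0.4,0,0,0],[0,0,-0.7,0,0,0],[0,0.3,-0.7,0,0,0],[0,0.6,-0.7,0,0,0],[0,0.7,-0.5,0,0,0],[0,0.7,0,0,0,0],[0,0.7,0,0,0,0],[0,0.7,0,0,0,0],[0,0.7,0,0,0,0],[0,0.7,0,0,0,0],[0,0.7,0,0,0,0],[0,0.4,0,0,0,0],[0,0,0,0,0,0],[0,0,0,0,0,0]]
  ]
}}

```text
clock: 9.65
position: [0.6782, -0.1375, 0.2059]
ee_rot: [0.983, 0.184, -0.0, -0.0]
ft_force: [0.1, 0.8, 0.1]
grip_width: -0.001
grasp_force: 0.0
```

```bash
python3 - <<'E'
from h import *
im=camera('side')[:,:,::-1];t=camera('top')[:,:,::-1]; print(get_obs()['position'],get_obs()['ft_force'])
a=cv2.resize(im[185:285,285:370],None,fx=5,fy=5,interpolation=2);b=cv2.resize(t[175:260,240:340],None,fx=3.7,fy=3.7,interpolation=2)
c=np.zeros((500,425+b.shape[1],3),np.uint8);c[:,:425]=a;c[:b.shape[0],425:]=b
cv2.imwrite('pics/s2.png',c)
E
```

```text
[ 0.67816126 -0.13518964  0.20650422] [-0.35231376  1.33292522 -0.10746824]
```

View pics/s2.png

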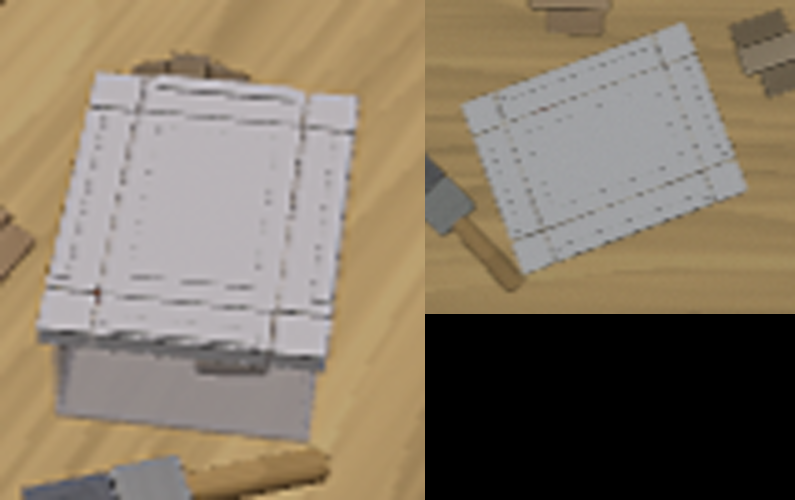

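All four rim edges now lie in line with the seated corners. The dark gaps on the near, left and right sides are gone, and the box and its neighbours have not moved. The arm is clear, so I hand in.

```bash
python3 -c "from workcell import *; print(hand_in())"
```

```text
the job is handed in; nothing more can be done
None
```

I pressed down all four rim sections of the larger finds box; in the last pictures they lie flush and the box and its neighbours look unmoved. I handed the job in at about 10 s with the arm clear, and the interface gave no verdict.

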